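# Portion rusks with an indexed snack carousel

### The arm

A 6-joint arm with a two-finger parallel gripper is mounted at the origin on the work surface. World frame = base frame: x ahead of the robot, y to its left, z up, the work surface at z = 0. Lengths are in m, angles in rad, forces in N, time in s.
With the tool pointing down it reaches from about 0.35 to 0.85 m from the base axis. Payload 8.1 kg.
Tool frame: the origin (TCP) lies at the very end of the fingers, on their centre line; the grasp point (between the pads) lies 19 mm behind it; z points along the fingers, y is the line along which they close (so a half turn about z gives the same grasp; the last joint's range is limited). The gripper opens to 93 mm and grips with 3 to 60 N. Pads are 15 mm wide; open, the fingers measure 128 mm over their backs; the gripper's body (75 mm by 188 mm) begins 65 mm behind the grasp point.
Start: joints at [-1.189, 0.13, 1.488, -0, 1.523, -0.085], TCP at [0.27, -0.536, 0.219] pointing down, gripper open.
Joint ranges: [-2.96, 2.96], [-0.89, 2.26], [0.02, 2.5], [-1.34, 4.48], [0, 2.73], [-2.66, 2.66]. Speed limits (rad/s): [2.39, 2.39, 2.79, 3.14, 3.14, 3.14].

### API

Orientations are given as a unit quaternion [x, y, z, w].
In Python, from bench import bot gives the robot as it stands.
- The arm moves only by the tool send_rows, never from a script. Its argument "increments" is a list of rows, each a list of 7 numbers: the shift along the world's x, y, z in cm, then the turn, a rotation vector about the world's x, y, z in units of 5 degrees (1.0 is 5 degrees), then the closure, from -1 (fully open) to 1 (shut). In form: [[x, y, z, ax, ay, az, fingers], ...]. A call has exactly 8 rows; each row is the pose to reach, as a shift and turn from the pose commanded when the call began; what a row does not reach only later rows make up. A row lasts 1/8 s, in which the tool goes at most 62.5 mm and 10.7 degrees, less where a joint would pass 70% of its speed; a pose out of reach is approached as far as the arm can. A call with a gripper value outside its range is refused whole. The fingers move at their own pace and stop on an object; "grip_force" is the grip in N (left out, the last holds). Time passes only in rows, so rows that repeat a pose let the fingers close, or fill a call up. It gives the time, the measured TCP pose, the force, the opening and the grip force at its end, in the units of the state.
- bot.get_obs(): the state, without advancing time (a new reading comes with each control period).
- bot.get_image(name): name is "scene" or "top" or "wrist"; returns a dict with "frame" (384x512x3 uint8, red, green, blue), "range_z" (384x512 float32, m along the optical axis (not along the pixel's ray), 0 where there is no reading), "fx", "fy", "cx", "cy" (pixels), "k1" (the pictures are not rectified: a ray, as slopes to the right and down, at radius r is drawn at 1 + k1 r^2 times it, then the intrinsics apply), "rvec" (rotation vector, rad) and "tvec" (3), from world to camera coordinates, as OpenCV has them; the wrist camera has in their place "tool_from_camera" (4x4, takes a point from camera to tool coordinates, whose origin is the TCP and whose axes are the flange's). Camera axes: x right, y down, z forward; pixel columns grow to the right and rows downward; lengths in m; the calibration is good to about 2 mm. A picture is of the moment at which its call begins: read the wrist's pose just before it.
- bot.sign_off(): hands the job in; it is judged then, once.
The state is a dict: "t": time; "joints": joint angles; "qvel": joint speeds; "joint_torque": joint torques, N m; "ee_pos": TCP position; "eef_rot": TCP orientation; "force": force on the tool from outside, world axes, zero at the start; "moment": the same for the moment, N m; "width": finger opening in m; "grip_force": force on a finger pad.
Only numpy, scipy, OpenCV 4.12 (cv2) and the standard library are available. Lean on these libraries where they do the work, as an engineer would, in place of code of your own. Each camera call takes 0.05 s, during which the arm holds its last target. There are 200 camera calls.

### The job

Make up one mixed portion in the turquoise tray of the snack carousel: draw the spring pin, turn the wheel until the turquoise tray stands before the left deck and let the pin drop home, then sweep all the pale rusks into it with the hand pusher; index the tray to the right deck in the same way and sweep in all the cocoa rusks. Finally index the tray to the serving side by the green tab with the pin home, and leave the pusher standing upright well on the round cork mat. Never touch the rusks with the fingers, and leave the jar, mug, bowl, spoons and fork where they are.

Things in the scene. Friction and masses are not known exactly. Their poses are not given: they have to be found in the camera images.
- carousel: fixed base of the snack carousel; origin on the counter on the wheel's vertical axis, z up, x towards the serving side (green upright tab, away from the robot). Its index plate under the wheel has three pin holes 75 mm from the axis, 120 degrees apart, one per station. Two decks point radially out at +120 degrees (left, robot's left) and -120 degrees (right) from x
- wheel (a joint): wheel angle (rad, anticlockwise from above positive): direction of the turquoise tray from the carousel's x axis; 0 or any full turn: serving side; 2.094: left deck; -2.094 or 4.189: right deck. Turns either way with light friction while the pin is drawn, no stop within two turns; locked while the pin is in a hole
- pin (a joint): spring index pin, carried round by the wheel: its height over home (m). 0: home in a hole, knob down on its grey collar; 0.012: just clear, tip riding on the plate between holes, red band showing under the knob (so at the start); 0.020: upper stop. The spring pushes down with 3.5 to 8.5 N. Round-ended, 12 mm thick, in 15 mm holes: drops in within about 2 mm of a hole
- knob_grip (a point): grip point of the pin's black knob, an upright cylinder 30 mm thick, 36 mm tall (16 mm above to 20 mm below this point), spinning freely about its own axis; 117 mm over the counter when home, 75 mm from the wheel axis, opposite the turquoise tray. Raising it draws the pin; carrying it raised round the wheel axis turns the wheel with it
- tray_mid (a point): middle of the turquoise tray's inner floor, 100 mm from the wheel axis, 26 mm over the counter; x points radially outward, y along the tray's long side. Inside it is 72 mm (x) by 100 mm (y), rim 54 mm over its floor (80 mm over the counter), walls 4 mm. The wheel also carries two white trays of the same size at 120 degrees either side, which stay empty
- left_station (a point): fixed point where tray_mid comes to lie when the turquoise tray stands before the mouth of the left deck with the pin home
- right_station (a point): fixed point where tray_mid comes to lie when the turquoise tray stands before the mouth of the right deck with the pin home
- serving_station (a point): fixed point where tray_mid comes to lie when the turquoise tray stands at the serving side, by the green tab with the pin home
- left_deck (a point): middle of the left deck's top surface, where the pale rusks lie, 213 mm from the wheel axis and 90 mm over the counter (axes are the carousel's). The white deck runs radially from 146 mm (open mouth at the wheel) to 280 mm (open outer end) from the axis; channel 92 mm wide between beige side walls 20 mm high; outside 100 mm wide
- right_deck (a point): middle of the right deck's top surface, where the cocoa rusks lie, 213 mm from the wheel axis and 90 mm over the counter (axes are the carousel's). The white deck runs radially from 146 mm (open mouth at the wheel) to 280 mm (open outer end) from the axis; channel 92 mm wide between beige side walls 20 mm high; outside 100 mm wide
- pusher: loose hand pusher standing upright: turquoise foot 36 mm (x) by 84 mm (y) by 26 mm tall, above it a white upright grip plate 20 mm (x) by 60 mm (y) up to 120 mm; origin at the centre of the underside, z up; about 0.16 kg. The foot just fits across the deck's channel and sweeps along its own x axis, either way
- mat: round cork mat, 160 mm across, 3 mm thick, fixed on the counter; origin under its centre
- pale0: pale teething rusk, hard, 24 (x) by 60 (y) by 15 mm, origin at the centre of its underside, 25 g; may be absent; starts lying roughly across the left deck. The rusks' outermost edge starts under 259 mm from the wheel axis
- pale1: pale teething rusk, hard, 24 (x) by 60 (y) by 15 mm, origin at the centre of its underside, 25 g; may be absent; starts lying roughly across the left deck. The rusks' outermost edge starts under 259 mm from the wheel axis
- pale2: pale teething rusk, hard, 24 (x) by 60 (y) by 15 mm, origin at the centre of its underside, 25 g; may be absent; starts lying roughly across the left deck. The rusks' outermost edge starts under 259 mm from the wheel axis
- cocoa0: cocoa-brown teething rusk, hard, 24 (x) by 60 (y) by 15 mm, origin at the centre of its underside, 25 g; may be absent; starts lying roughly across the right deck. The rusks' outermost edge starts under 259 mm from the wheel axis
- cocoa1: cocoa-brown teething rusk, hard, 24 (x) by 60 (y) by 15 mm, origin at the centre of its underside, 25 g; may be absent; starts lying roughly across the right deck. The rusks' outermost edge starts under 259 mm from the wheel axis
- jar: bystander, loose: closed glass jar, 72 mm across, 100 mm tall; origin at its underside
- cup: bystander, loose: green mug, 76 mm across, 80 mm tall; origin at its underside
- bowl: bystander, loose: cream bowl, 116 mm across, 45 mm tall; origin at its underside
- spoon_a: bystander, loose: turquoise plastic spoon, 150 mm long; origin at its underside
- spoon_b: bystander, loose: turquoise plastic spoon, 150 mm long; origin at its underside
- fork: bystander, loose: stainless fork, 150 mm long; origin at its underside
Not all that is in view belongs to the job. What is shaped like the pusher but blue or red is not meant.

How it is judged:
On the way, in this order (a step that is already met when the one before it is completed fails the run):
1. the turquoise tray stands before the left deck with the pin home (horizontal distance between tray_mid and left_station below 0.008 m and value of joint pin below 0.003 m), for 0.3 s.
2. all pale rusks are in the turquoise tray, still pinned at the left deck (all of step 1 and x of pale0 in the frame of tray_mid between -0.04 and 0.04 m and y of pale0 in the frame of tray_mid between -0.054 and 0.054 m and z of pale0 in the frame of tray_mid between -0.01 and 0.057 m and x of pale1 in the frame of tray_mid between -0.04 and 0.04 m and y of pale1 in the frame of tray_mid between -0.054 and 0.054 m and z of pale1 in the frame of tray_mid between -0.01 and 0.057 m and x of pale2 in the frame of tray_mid between -0.04 and 0.04 m and y of pale2 in the frame of tray_mid between -0.054 and 0.054 m and z of pale2 in the frame of tray_mid between -0.01 and 0.057 m), for 0.3 s.
3. the turquoise tray stands before the right deck with the pin home (horizontal distance between tray_mid and right_station below 0.008 m and value of joint pin below 0.003 m), for 0.3 s.
4. all cocoa rusks are in the turquoise tray, still pinned at the right deck (all of step 3 and x of cocoa0 in the frame of tray_mid between -0.04 and 0.04 m and y of cocoa0 in the frame of tray_mid between -0.054 and 0.054 m and z of cocoa0 in the frame of tray_mid between -0.01 and 0.057 m and x of cocoa1 in the frame of tray_mid between -0.04 and 0.04 m and y of cocoa1 in the frame of tray_mid between -0.054 and 0.054 m and z of cocoa1 in the frame of tray_mid between -0.01 and 0.057 m), for 0.3 s.
At the end, for the whole second after the job is handed in: all rusks present lie in the turquoise tray (their centres inside its walls and below its rim, give or take 3 mm), the tray stands at the serving side (within 8 mm) with the pin home (within 3 mm) and the wheel still; the pusher stands upright at rest on the cork mat, within 45 mm of its centre (horizontal distance between tray_mid and serving_station below 0.008 m and value of joint pin below 0.003 m and x of pale0 in the frame of tray_mid between -0.04 and 0.04 m and y of pale0 in the frame of tray_mid between -0.054 and 0.054 m and z of pale0 in the frame of tray_mid between -0.01 and 0.057 m and x of pale1 in the frame of tray_mid between -0.04 and 0.04 m and y of pale1 in the frame of tray_mid between -0.054 and 0.054 m and z of pale1 in the frame of tray_mid between -0.01 and 0.057 m and x of pale2 in the frame of tray_mid between -0.04 and 0.04 m and y of pale2 in the frame of tray_mid between -0.054 and 0.054 m and z of pale2 in the frame of tray_mid between -0.01 and 0.057 m and x of cocoa0 in the frame of tray_mid between -0.04 and 0.04 m and y of cocoa0 in the frame of tray_mid between -0.054 and 0.054 m and z of cocoa0 in the frame of tray_mid between -0.01 and 0.057 m and x of cocoa1 in the frame of tray_mid between -0.04 and 0.04 m and y of cocoa1 in the frame of tray_mid between -0.054 and 0.054 m and z of cocoa1 in the frame of tray_mid between -0.01 and 0.057 m and angle between pusher's own z axis and vertical below 0.12 rad and horizontal distance between pusher and mat below 0.045 m and height (world z) of pusher below 0.01 m and linear speed of pusher below 0.02 m/s and velocity of joint wheel between -0.05 and 0.05 rad/s); the robot touches nothing.
It fails at once if a rusk is touched with the fingers (contact force between the fingers and pale0 above 0.5 N or contact force between the fingers and pale1 above 0.5 N or contact force between the fingers and pale2 above 0.5 N or contact force between the fingers and cocoa0 above 0.5 N or contact force between the fingers and cocoa1 above 0.5 N).
It fails at once if a bystander is moved by more than 30 mm (distance of any of jar, cup, bowl, spoon_a, spoon_b, fork from where it was at the start of the episode above 0.03 m).
Of pale0, pale1, pale2 only 1 to 3 are there at a start; the rules pass over those that are not, and their reading is None.
Of cocoa0, cocoa1 only 1 to 2 are there at a start; the rules pass over those that are not, and their reading is None.
At some moment in a run one of pusher may be knocked a few centimetres aside while the robot is not near it.
It also fails if it takes over 200 s, if anything falls off the work surface, if the arm or the gripper's body presses on something with over 40 N, if the wrist force passes 120 N, or if a joint passes its speed limit or range.

## Working session

There is one attempt and no reset: what is moved stays moved. The work goes in short steps, Python scripts to look and compute and a tool call to move; the robot and the scene stay as the last step left them, time stands still between calls to the robot, and variables do not carry over. Pictures are saved under pics/ and viewed, at most 14 in all, crops included, and the job is handed in when it is done.

Besides the shell and the picture viewer there is one more tool, called after "Call:" as name([rows], argument=value, ...), one row to a line, values as JSON. send_rows: Moves the arm, as the interface text tells. Its arguments: {"type":"object","properties":{"increments":{"type":"array","items":{"type":"array","items":{"type":"number"}}},"grip_force":{"type":"number"}},"required":["increments"]}

```bash
mkdir -p pics; cat > h.py <<'E'
import numpy as np,cv2
from bench import bot
from scipy.spatial.transform import Rotation as R
def grab(name,fn=None):
    o=bot.get_obs(); im=bot.get_image(name)
    im=dict(im); im['obs']=o
    if fn: cv2.imwrite('pics/'+fn,cv2.cvtColor(im['frame'],cv2.COLOR_RGB2BGR))
    np.save('/tmp/'+name+'.npy',im,allow_pickle=True); return im
def load(name): return np.load('/tmp/'+name+'.npy',allow_pickle=True).item()
def cloud(im):
    z=im['range_z'].astype(float); h,w=z.shape
    u,v=np.meshgrid(np.arange(w),np.arange(h))
    return pts(im,u.ravel(),v.ravel(),z.ravel()).reshape(h,w,3)
def pts(im,u,v,z):
    x=(np.asarray(u)-im['cx'])/im['fx']; y=(np.asarray(v)-im['cy'])/im['fy']
    a,b=x.copy(),y.copy()
    for _ in range(8):
        s=1+im['k1']*(a*a+b*b); a,b=x/s,y/s
    P=np.stack([a*z,b*z,z],-1)
    if 'rvec' in im and im['rvec'] is not None:
        Rm=cv2.Rodrigues(np.array(im['rvec'],float))[0]
        return (P-np.array(im['tvec']).ravel())@Rm
    T=np.array(im['tool_from_camera']); P=P@T[:3,:3].T+T[:3,3]
    o=im['obs']; return R.from_quat(o['eef_rot']).apply(P)+o['ee_pos']
E
python3 - <<'E'
from h import *
for n in('top','scene'):
    im=grab(n,n+'0.png'); print(n,im['fx'],im['k1'],im['rvec'],im['tvec'],(im['range_z']>0).mean())
    C=cloud(im); print(C[192,256],C[100,100])
print(bot.get_obs())
E
```

```text
top 407.7765132688188 -0.09604585729082028 [ 2.16533421 -2.11147853  0.21917068] [-0.02624586  0.58857088  1.07624349] 0.995849609375
[5.83716848e-01 3.79391826e-04 3.71425917e-02] [0.86072582 0.48212067 0.00289727]
scene 399.9503887420801 0.04058074502578739 [ 2.09985968  0.60965926 -0.28979993] [-0.47950473 -0.09705069  1.34884706] 0.9958852132161459
[ 0.60259353 -0.0786277   0.14025152] [ 0.05313404 -0.04913952  0.23240829]
{'t': 0.1, 'joints': array([-1.18942291e+00,  1.31102111e-01,  1.48916331e+00,  2.16775164e-05,
        1.52301125e+00, -8.54171947e-02]), 'qvel': array([-0.00053646, -0.00133404, -0.00126551,  0.00089362,  0.00072487,
       -0.00058679]), 'joint_torque': array([ 7.89116893e-04, -5.61343074e+01, -4.93092942e+01,  7.70105445e-02,
        2.92280334e-02, -1.95951850e-05]), 'ee_pos': array([ 0.26983874, -0.53532025,  0.2176864 ]), 'eef_rot': array([ 9.72886508e-01,  2.31281503e-01, -1.13436648e-04, -8.34400444e-04]), 'force': array([-0.75125538, -0.24833908,  0.00349966]), 'moment': array([-0.03271616,  0.00355743,  0.03302427]), 'grip_force': 0.0, 'width': 0.09297268281059116}
```

```bash
python3 -c "
import cv2
for n in('top','scene'):
    a=cv2.imread(f'pics/{n}0.png'); cv2.imwrite(f'pics/{n}0b.png',cv2.resize(a,(800,600)))"
```

```text
(no output)
```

View pics/top0b.png

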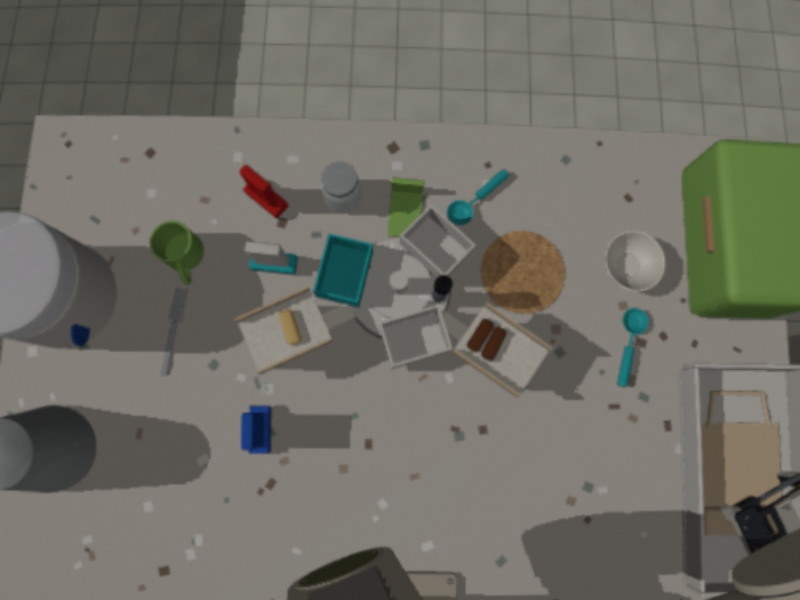

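View pics/scene0b.png

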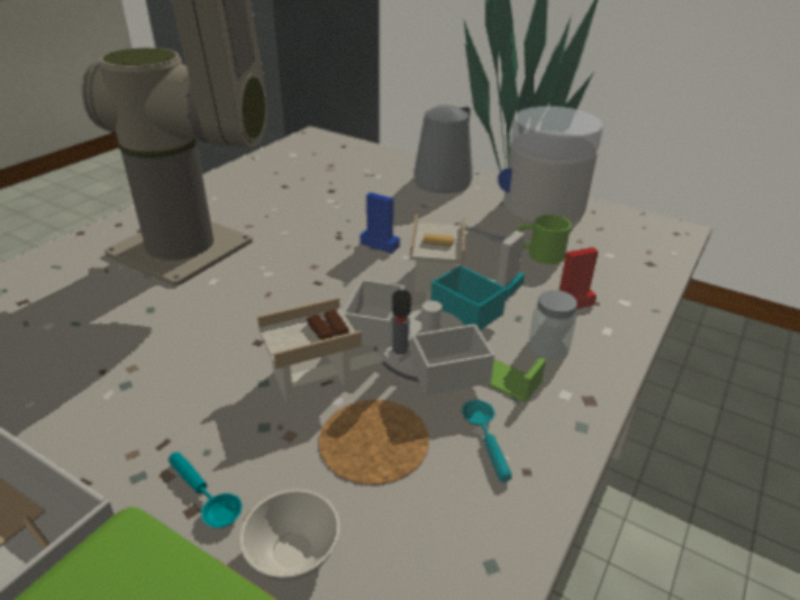

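Top view (800x600 scaled): carousel hub about (399,280), turquoise tray (343,270), knob (443,287), left deck with one pale rusk (289,327), right deck with two cocoa rusks (480,335)/(494,343), mat (523,271). Pusher candidates: turquoise/white (272,258), red (263,190), blue (257,430). The white plate with turquoise foot at (272,258) fits the description.

```bash
python3 - <<'E'
from h import *
im=load('top'); C=cloud(im); s=0.64
def P(u,v,k=1):
    u=int(u*s);v=int(v*s); return np.round(np.median(C[v-k:v+k+1,u-k:u+k+1].reshape(-1,3),0),4)
for n,u,v in [('hub',399,280),('knob',443,285),('mat',523,271),('L',270,340),('R',520,352),('table',500,430),('pushertop',263,249),('rusk',289,327),('c0',480,335),('c1',494,343),('jar',340,172),('cup',172,240),('bowl',635,262)]: print(n,P(u,v))
f=im['frame'].astype(int); hsv=cv2.cvtColor(im['frame'],cv2.COLOR_RGB2HSV)
H=C[...,2]
def reg(mask,name):
    n,l,st,ce=cv2.connectedComponentsWithStats(mask.astype(np.uint8))
    for i in range(1,n):
        if st[i,4]>25:
            q=C[l==i]; r=cv2.minAreaRect((q[:,:2]*1000).astype(np.float32))
            print(name,'px',np.round(ce[i]/s),'n',st[i,4],'mean',np.round(q.mean(0),3),'rect',np.round(r[0],1),np.round(r[1],1),round(r[2],1))
box=(C[...,0]>.3)&(C[...,0]<.85)&(abs(C[...,1])<.45)
reg(box&(H>.084)&(H<.097),'deck')
reg(box&(H>.104)&(H<.128),'hi')
reg(box&(H>.128)&(H<.16),'knob/plate')
tq=(hsv[...,0]>80)&(hsv[...,0]<98)&(hsv[...,1]>120)&box
reg(tq,'turq'); reg(tq&(H>.072)&(H<.086),'tqrim')
reg((hsv[...,0]>8)&(hsv[...,0]<20)&(hsv[...,1]>90)&box&(H<.02),'mat')
a=im['frame'][130:260,130:370]; cv2.imwrite('pics/c1.png',cv2.cvtColor(cv2.resize(a,None,fx=3.3,fy=3.3,interpolation=cv2.INTER_CUBIC),cv2.COLOR_RGB2BGR))
E
```

```text
hub [0.6108 0.0046 0.0855]
knob [ 0.5931 -0.0666  0.1454]
mat [ 0.6522 -0.2278  0.0051]
L [0.5011 0.221  0.0912]
R [ 0.4909 -0.2033  0.0911]
table [ 0.3573 -0.1863  0.0013]
pushertop [0.6512 0.2356 0.1209]
rusk [0.5218 0.188  0.1054]
c0 [ 0.5168 -0.1337  0.1067]
c1 [ 0.5042 -0.1576  0.1064]
jar [0.7986 0.114  0.1005]
cup [0.6935 0.4325 0.006 ]
bowl [ 0.6769 -0.4444  0.0076]
deck px [343. 192.] n 28 mean [0.765 0.106 0.092] rect [766.8 106.6] [16.7 55.8] 21.4
deck px [397. 280.] n 84 mean [0.611 0.006 0.086] rect [610.4   5.9] [28.5 29.7] 1.2
deck px [283. 330.] n 1475 mean [0.518 0.198 0.091] rect [518.4 196.7] [ 90.3 133.4] 26.5
deck px [505. 352.] n 1266 mean [ 0.489 -0.18   0.092] rect [ 493.5 -172.5] [133.6  94. ] 56.6
hi px [255. 179.] n 173 mean [0.776 0.257 0.119] rect [778.  258.2] [58.9 21.2] 53.9
hi px [263. 249.] n 187 mean [0.651 0.235 0.119] rect [652.2 235.9] [57.7 21.2] 84.5
hi px [272. 303.] n 112 mean [0.56  0.216 0.11 ] rect [559.7 216.7] [  6.  132.4] 26.9
hi px [518. 326.] n 110 mean [ 0.532 -0.198  0.11 ] rect [ 532.8 -197.8] [131.    6.3] 55.4
hi px [289. 326.] 
[... 360 characters left out ...]
 [0.349 0.242 0.119] rect [347.9 243.8] [59.9 21.6] 1.9
knob/plate px [443. 284.] n 115 mean [ 0.594 -0.068  0.144] rect [594.7 -68.1] [28.6 28.4] 64.6
turq px [472. 201.] n 337 mean [ 0.783 -0.132  0.013] rect [ 793.7 -141.8] [ 44.7 141.8] 44.5
turq px [343. 269.] n 1214 mean [0.635 0.105 0.048] rect [536.3  88.8] [316.8 105.5] 8.2
turq px [276. 266.] n 157 mean [0.642 0.227 0.034] rect [543.8 124.1] [376.1  73.5] 46.1
turq px [629. 343.] n 318 mean [ 0.519 -0.424  0.018] rect [ 432.6 -240.2] [122.2 501.8] 23.8
tqrim px [343. 267.] n 237 mean [0.631 0.102 0.08 ] rect [630.9 103.1] [ 80.7 109. ] 77.7
mat px [522. 271.] n 2174 mean [ 0.651 -0.228  0.005] rect [ 651.6 -228.1] [154.2 155.7] 2.8
```

View pics/c1.png

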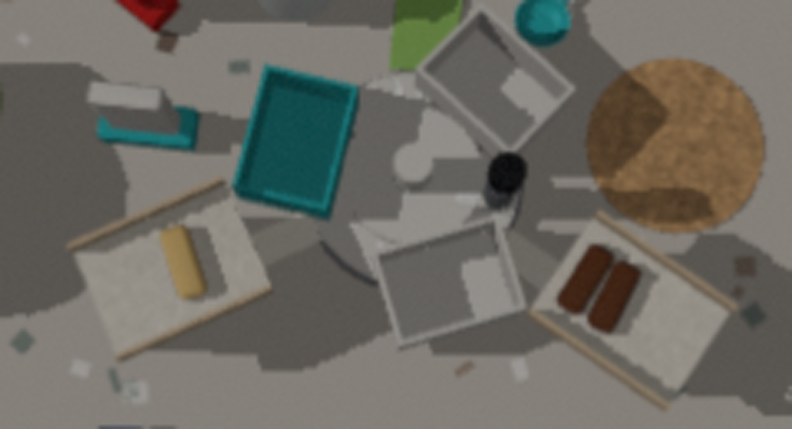

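Crop confirms: white plate on turquoise foot at crop (145,115) is the pusher; its red and blue lookalikes are not meant. Carousel axis about (0.611, 0.005) with yaw about -3.8°. Knob at (0.5945, -0.068), pin up. Moving to the knob.

Call:
send_rows([
  [3.4,4.9,0.5,0,0,0,0],
  [6.8,9.8,1,0,0,0,0],
  [10.2,14.7,1,0,0,0,0],
  [13.6,19.6,1,0,0,0,0],
  [17,24.5,1,0,0,0,0],
  [20.4,29.4,1,0,0,0,0],
  [23.8,34.3,1,0,0,0,0],
  [27.2,39.2,1,0,0,0,0],
], grip_force=30)

```text
t: 1.1
ee_pos: [0.5427, -0.142, 0.2283]
eef_rot: [0.973, 0.231, -0.0, -0.0]
force: [0.5, -0.9, -0.2]
width: 0.0464
grip_force: 0.0
```

```bash
python3 - <<'E'
from h import *
o=bot.get_obs(); print(o['ee_pos'],o['eef_rot'],o['width'],o['force'],o['joints'])
E
```

```text
[ 0.54267255 -0.14195804  0.22830776] [ 9.72886616e-01  2.31282503e-01 -1.82709472e-04 -5.65629660e-05] 0.04643041356321046 [ 0.52961471 -0.94025455 -0.15205238] [-3.47189609e-01  2.13792942e-02  1.58518599e+00 -1.05914255e-04
  1.53539496e+00  7.56819033e-01]
```

Call:
send_rows([
  [2.6,3.7,0,0,0,0,0],
  [5.2,7.4,0,0,0,0,0],
  [5.2,7.4,-4,0,0,0,0],
  [5.2,7.4,-8,0,0,0,0],
  [5.2,7.4,-10.5,0,0,0,0],
  [5.2,7.4,-11.8,0,0,0,0],
  [5.2,7.4,-11.8,0,0,0,0.7],
  [5.2,7.4,-11.8,0,0,0,0.9],
])

```text
t: 2.1
ee_pos: [0.5944, -0.0694, 0.1117]
eef_rot: [0.973, 0.231, 0.0, -0.0]
force: [-3.3, 7.8, -2.6]
width: 0.0311
grip_force: 4.2
```

Call:
send_rows([
  [0,0,0,0,0,0,0.9],
  [0,0,0,0,0,0,0.9],
  [0,0,0.1,0,0,0,0.9],
  [0,0,0.2,0,0,0,0.9],
  [0,0,0.3,0,0,0,0.9],
  [0,0,0.3,0,0,0,0.9],
  [0,0,0.3,0,0,0,0.9],
  [0,0,0.3,0,0,0,0.9],
])

```text
t: 3.1
ee_pos: [0.594, -0.069, 0.1134]
eef_rot: [0.973, 0.231, 0.0, -0.001]
force: [2.2, 5.2, -7.1]
width: 0.0298
grip_force: 30.0
```

Call:
send_rows([
  [0.65,-0.12,0,0,0,0,0.9],
  [1.3,-0.18,0,0,0,0,0.9],
  [1.95,-0.18,0,0,0,0,0.9],
  [2.6,-0.12,0,0,0,0,0.9],
  [3.25,0,0,0,0,0,0.9],
  [3.9,0.15,0,0,0,0,0.9],
  [4.5,0.38,0,0,0,0,0.9],
  [5.0,0.6,0,0,0,0,0.9],
])

```text
t: 4.1
ee_pos: [0.6424, -0.0622, 0.1122]
eef_rot: [0.973, 0.232, -0.002, -0.002]
force: [-5.3, 6.1, -7.7]
width: 0.0297
grip_force: 30.0
```

Call:
send_rows([
  [0,0,0,0,0,0,0.9],
  [0,0,0,0,0,0,0.9],
  [0,0,-0.3,0,0,0,0.9],
  [0,0,-0.5,0,0,0,0.9],
  [0,0,-0.7,0,0,0,0.9],
  [0,0,-0.9,0,0,0,0.9],
  [0,0,-0.9,0,0,0,0.9],
  [0,0,-0.9,0,0,0,0.9],
])

```text
t: 5.1
ee_pos: [0.6426, -0.0622, 0.1037]
eef_rot: [0.973, 0.232, -0.001, -0.002]
force: [-3.5, 7.0, -5.3]
width: 0.0293
grip_force: 30.0
```

Call:
send_rows([
  [0,0,-0.2,0,0,0,0.9],
  [0,0,-0.3,0,0,0,0.9],
  [0,0,-0.4,0,0,0,0.9],
  [0,0,-0.4,0,0,0,0.9],
  [0,0,-0.4,0,0,0,0.9],
  [0,0,-0.4,0,0,0,0],
  [0,0,-0.4,0,0,0,0],
  [0,0,-0.4,0,0,0,0],
])

```text
t: 6.1
ee_pos: [0.6448, -0.0644, 0.1017]
eef_rot: [0.973, 0.231, 0.001, 0.001]
force: [-0.3, -0.4, -0.2]
width: 0.0461
grip_force: 0.0
```

Call:
send_rows([
  [0,0,3,0,0,0,0],
  [0,0,8,0,0,0,0],
  [-3,5,13,0,0,0,0],
  [-6,10,16,0,0,0,0],
  [-9,15,18,0,0,0,-0.3],
  [-9,20,18,0,0,0,-0.3],
  [-9,20,18,0,0,0,-0.3],
  [-9,20,18,0,0,0,-0.3],
])

```text
t: 7.1
ee_pos: [0.5542, 0.136, 0.2809]
eef_rot: [0.973, 0.232, 0.0, 0.0]
force: [-0.0, -0.4, 0.3]
width: 0.0602
grip_force: 0.0
```

```bash
python3 - <<'E'
from h import *
im=grab('top'); C=cloud(im); H=C[...,2]; s=.64
print(bot.get_obs()['ee_pos'],bot.get_obs()['width'])
hsv=cv2.cvtColor(im['frame'],cv2.COLOR_RGB2HSV)
def reg(mask,name):
    n,l,st,ce=cv2.connectedComponentsWithStats(mask.astype(np.uint8))
    for i in range(1,n):
        if st[i,4]>25:
            q=C[l==i]; r=cv2.minAreaRect((q[:,:2]*1000).astype(np.float32))
            print(name,'px',np.round(ce[i]/s),'n',st[i,4],'mean',np.round(q.mean(0),4),'rect',np.round(r[0],1),np.round(r[1],1),round(r[2],1))
box=(C[...,0]>.3)&(C[...,0]<.85)&(abs(C[...,1])<.45)
tq=(hsv[...,0]>80)&(hsv[...,0]<98)&(hsv[...,1]>120)&box
reg(box&(H>.112)&(H<.15),'hi'); reg(tq&(H>.072)&(H<.086),'rim'); reg(tq&(H>.018)&(H<.03),'foot')
cv2.imwrite('pics/t1.png',cv2.cvtColor(cv2.resize(im['frame'],(800,600)),cv2.COLOR_RGB2BGR))
E
```

```text
[0.55425695 0.13524472 0.28051684] 0.060431470046807066
hi px [439. 257.] n 118 mean [ 0.6425 -0.061   0.1312] rect [644.  -61.7] [28.4 28.2] 45.2
hi px [247. 420.] n 85 mean [0.3663 0.2437 0.1196] rect [365.8 244.3] [24.9 21.1] 4.5
rim px [362. 288.] n 26 mean [0.5963 0.0677 0.0805] rect [596.4  67.7] [50.6  2.6] 28.1
rim px [365. 326.] n 61 mean [0.53   0.0595 0.0804] rect [529.5  59. ] [32.1 71.9] 59.3
foot px [492. 183.] n 100 mean [ 0.817  -0.1699  0.0208] rect [ 816.2 -168.9] [15.6 70.5] 44.6
foot px [355. 309.] n 444 mean [0.5676 0.0811 0.0268] rect [572.3  89.3] [93.7 57.6] 26.8
foot px [626. 366.] n 116 mean [ 0.4757 -0.4155  0.0214] rect [ 477.  -416.3] [18.1 73.9] 74.4
```

View pics/t1.png

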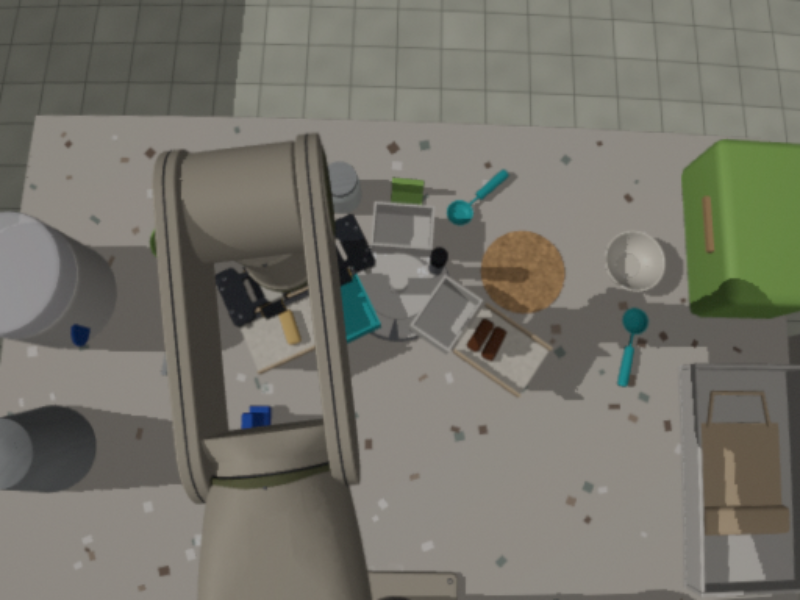

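Tray is at the left deck and the knob top is at 0.131, so the pin is home. Next, the pusher.

Call:
send_rows([
  [1.6,1.6,0.4,0,0,1.9,-0.3],
  [3.2,3.2,0.8,0,0,3.8,-0.3],
  [4.8,4.8,1.2,0,0,5.7,-0.3],
  [6.4,6.4,1.6,0,0,7.6,-0.3],
  [8,8,2,0,0,9.5,-0.3],
  [9.8,10,2,0,0,11.6,-0.3],
  [9.8,10,2,0,0,11.6,-0.3],
  [9.8,10,2,0,0,11.6,-0.3],
])

```text
t: 8.15
ee_pos: [0.6521, 0.2345, 0.3]
eef_rot: [0.74, 0.672, -0.001, -0.0]
force: [-0.5, 0.3, -0.1]
width: 0.0604
grip_force: 0.0
```

```bash
cat >> h.py <<'E'
def reg(C,mask,name,nmin=60):
    n,l,st,ce=cv2.connectedComponentsWithStats(mask.astype(np.uint8))
    for i in range(1,n):
        if st[i,4]>nmin:
            q=C[l==i]; r=cv2.minAreaRect((q[:,:2]*1000).astype(np.float32))
            print(name,'px',np.round(ce[i]),'n',st[i,4],'mean',np.round(q.mean(0),4),'rect',np.round(r[0],1),np.round(r[1],1),round(r[2],1))
E
python3 - <<'E'
from h import *
im=grab('wrist','w1.png'); C=cloud(im);H=C[...,2]
print(im['obs']['ee_pos'],im['obs']['eef_rot'],np.round(im['tool_from_camera'],3).tolist())
hsv=cv2.cvtColor(im['frame'],cv2.COLOR_RGB2HSV)
reg(C,(H>.112)&(H<.128),'plate')
reg(C,(hsv[...,0]>80)&(hsv[...,0]<98)&(hsv[...,1]>120)&(H>.015)&(H<.035),'foot')
E
```

```text
[0.6521434  0.23448593 0.29997855] [ 7.40434060e-01  6.72128692e-01 -6.46019074e-04 -8.16328949e-05] [[-0.001, -0.956, -0.293, 0.082], [1.0, -0.001, -0.001, 0.002], [0.0, -0.293, 0.956, -0.165], [0.0, 0.0, 0.0, 1.0]]
plate px [362. 133.] n 879 mean [0.7792 0.2632 0.118 ] rect [779.9 262.4] [60.1 20.9] 52.1
plate px [258. 161.] n 798 mean [0.655  0.241  0.1179] rect [655.  240.2] [59.1 19.8] 84.7
plate px [ 20. 180.] n 631 mean [0.3571 0.2471 0.1179] rect [353.8 246.5] [55.6 19.4] 2.0
plate px [272. 350.] n 151 mean [ 0.6483 -0.0471  0.1193] rect [648.7 -49.6] [11.7 27.6] 80.4
foot px [258. 136.] n 356 mean [0.6572 0.2588 0.0243] rect [654.6 241.5] [79.4 33.2] 86.3
foot px [220. 246.] n 1019 mean [0.5762 0.0839 0.0251] rect [562.9  85.1] [84.1 56.5] 27.8
```

View pics/w1.png

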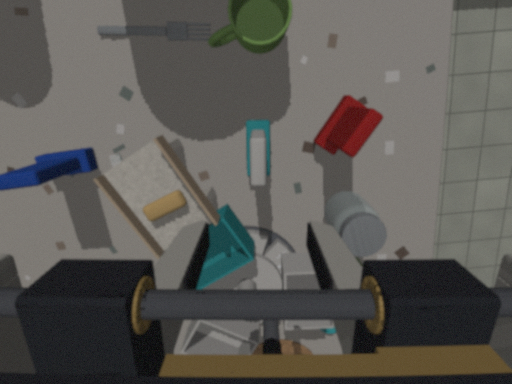

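Wrist view: pusher plate at (258,161), world ≈(0.654,0.238), aligned with the fingers; still clear of everything.

Call:
send_rows([
  [0.1,0.3,-5,0,0,0,-0.3],
  [0.1,0.3,-10,0,0,0,-0.3],
  [0.1,0.3,-15,0,0,0,-0.3],
  [0.1,0.3,-20,0,0,0,-0.3],
  [0.1,0.3,-23.4,0,0,0,-0.3],
  [0.1,0.3,-23.4,0,0,0,0.8],
  [0.1,0.3,-23.4,0,0,0,0.95],
  [0.1,0.3,-23.4,0,0,0,0.95],
], grip_force=40)

```text
t: 9.2
ee_pos: [0.6549, 0.2395, 0.0699]
eef_rot: [0.739, 0.674, 0.002, 0.001]
force: [-0.9, 0.1, 1.0]
width: 0.035
grip_force: 0.0
```

Call:
send_rows([
  [0,0,0,0,0,0,0.95],
  [0,0,0,0,0,0,0.95],
  [0,0,1,0,0,0,0.95],
  [0,0,3,0,0,0,0.95],
  [0,0,6,0,0,0,0.95],
  [0,0,9,0,0,0,0.95],
  [0,0,12,0,0,0,0.95],
  [0,0,15,0,0,0,0.95],
])

```text
t: 10.2
ee_pos: [0.6531, 0.2393, 0.2192]
eef_rot: [0.739, 0.674, 0.0, 0.0]
force: [0.9, 0.5, -2.2]
width: 0.0195
grip_force: 40.0
```

Call:
send_rows([
  [-2,0,0,0,0,-1.9,0.95],
  [-4.5,0,0,0,0,-3.8,0.95],
  [-7,0,0,0,0,-5.7,0.95],
  [-10,-0.2,0,0,0,-7.6,0.95],
  [-13,-0.4,0,0,0,-9.5,0.95],
  [-15.5,-0.6,0,0,0,-11.65,0.95],
  [-15.5,-0.6,0,0,0,-11.65,0.95],
  [-15.5,-0.6,0,0,0,-11.65,0.95],
])

```text
t: 11.2
ee_pos: [0.4988, 0.2333, 0.2178]
eef_rot: [0.973, 0.231, 0.001, -0.0]
force: [-0.4, -0.1, -1.9]
width: 0.0197
grip_force: 40.0
```

```bash
python3 - <<'E'
from h import *
im=grab('wrist','w2.png'); C=cloud(im);H=C[...,2]
print(im['obs']['ee_pos'],im['obs']['eef_rot'])
hsv=cv2.cvtColor(im['frame'],cv2.COLOR_RGB2HSV)
reg(C,(hsv[...,0]>80)&(hsv[...,0]<98)&(hsv[...,1]>120)&(H>.12)&(H<.2),'foot')
reg(C,(H>.104)&(H<.115),'wall')
reg(C,(H>.08)&(H<.098),'deck')
E
```

```text
[0.49876694 0.23334711 0.21777595] [ 9.73016908e-01  2.30731997e-01  9.16164264e-04 -5.37621576e-05]
foot px [257. 170.] n 1404 mean [0.5278 0.2475 0.1735] rect [517.3 242.1] [47.3 33.6] 26.6
wall px [300. 134.] n 706 mean [0.5619 0.2202 0.1084] rect [561.9 220.1] [  4.7 133.7] 25.6
wall px [330. 228.] n 327 mean [0.492  0.1469 0.1078] rect [491.5 146.8] [ 4.6 65.6] 26.3
deck px [298. 130.] n 255 mean [0.5636 0.2206 0.0897] rect [563.5 220.8] [  1.  132.8] 25.6
deck px [314. 175.] n 6330 mean [0.5299 0.1827 0.0888] rect [517.7 197.6] [ 90.5 134.8] 26.1
deck px [491. 178.] n 675 mean [0.6129 0.0086 0.0824] rect [612.6   7.8] [32.4 31.3] 64.9
```

View pics/w2.png

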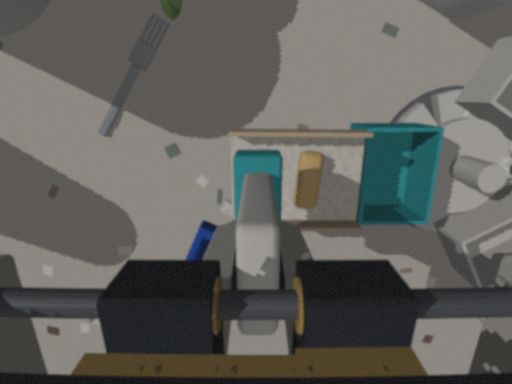

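```bash
python3 - <<'E'
from h import *
im=load('wrist'); C=cloud(im);H=C[...,2]
hsv=cv2.cvtColor(im['frame'],cv2.COLOR_RGB2HSV)
m=(hsv[...,0]>80)&(hsv[...,0]<98)&(hsv[...,1]>120)&(H>.12)&(H<.2)
q=C[m]*1000; a=np.radians(26.2)
lat=q[:,0]*np.cos(a)+q[:,1]*np.sin(a); rad=-q[:,0]*np.sin(a)+q[:,1]*np.cos(a)
print(np.percentile(q[:,2],[1,10,50,90,99]))
t=q[:,2]>172
print('lat',np.percentile(lat[t],[50,90,97,99,100]),'rad',np.percentile(rad[t],[0,3,97,100]))
for lo in range(560,600,8):
    s=t&(lat>lo)&(lat<lo+8); 
    if s.sum(): print(lo,rad[s].min(),rad[s].max())
m=(H>.104)&(H<.115); q=C[m]*1000; lat=q[:,0]*np.cos(a)+q[:,1]*np.sin(a); print('wall',np.percentile(lat[lat>560],[1,10,50,90,99]), np.percentile(lat[lat<520],[1,50,99]))
t=im['obs']['ee_pos']*1000; print('tcp lat',t[0]*np.cos(a)+t[1]*np.sin(a), 'rad',-t[0]*np.sin(a)+t[1]*np.cos(a))
E
```

```text
[161.15793671 172.02356422 174.18026365 175.14849266 175.83624661]
lat [584.52636189 592.41564419 593.75641149 594.27387199 594.4433634 ] rad [-27.98458229 -27.4735497    5.15897507   5.78870334]
560 -27.615366406662076 5.465622038383884
568 -27.421515229096002 5.364077649671884
576 -27.898311683151974 5.213841860830627
584 -27.66102046212015 5.788703343935367
592 -26.677435694520085 5.017724520131679
wall [562.63181803 598.81616178 601.17631087 603.0141537  603.59778684] [503.72256277 506.48805615 508.03434244]
tcp lat 550.5469271435965 rad -10.835879174134362
```

Foot centre is within 1 mm of the channel middle; foot underside about 60 mm above the deck. Lower, then sweep.

Call:
send_rows([
  [0.05,0,-2,0,0,0,0.95],
  [0.05,0,-4,0,0,0,0.95],
  [0.05,0,-5.4,0,0,0,0.95],
  [0.05,0,-5.8,0,0,0,0.95],
  [0.3,-0.5,-5.8,0,0,0,0.95],
  [0.6,-1.1,-5.8,0,0,0,0.95],
  [0.95,-1.8,-5.8,0,0,0,0.95],
  [1.3,-2.5,-5.8,0,0,0,0.95],
])

```text
t: 12.25
ee_pos: [0.5113, 0.2076, 0.1585]
eef_rot: [0.973, 0.229, -0.0, 0.0]
force: [0.4, -0.2, -2.5]
width: 0.0199
grip_force: 40.0
```

Call:
send_rows([
  [0.45,-0.9,0,0,0,0,0.95],
  [0.9,-1.8,0,0,0,0,0.95],
  [1.35,-2.75,0,0,0,0,0.95],
  [1.8,-3.7,0,0,0,0,0.95],
  [2.25,-4.6,0,0,0,0,0.95],
  [2.75,-5.6,0,0,0,0,0.95],
  [3.2,-6.5,0,0,0,0,0.95],
  [3.65,-7.4,0,0,0,0,0.95],
])

```text
t: 13.25
ee_pos: [0.5478, 0.1336, 0.1586]
eef_rot: [0.973, 0.229, -0.0, -0.0]
force: [1.1, -0.1, -2.5]
width: 0.0196
grip_force: 40.0
```

Call:
send_rows([
  [0,0,0,0,0,0,0.95],
  [0,0,0,0,0,0,0.95],
  [0,0,2,0,0,0,0.95],
  [-0.5,1,5,0,0,0,0.95],
  [-1,2,9,0,0,0,0.95],
  [-2,4,13,0,0,0,0.95],
  [-3,6,15,0,0,0,0.95],
  [-3,6,15,0,0,0,0.95],
])

```text
t: 14.25
ee_pos: [0.5181, 0.196, 0.3129]
eef_rot: [0.973, 0.23, 0.003, -0.0]
force: [0.7, 0.7, -1.9]
width: 0.0199
grip_force: 40.0
```

```bash
python3 - <<'E'
from h import *
im=grab('wrist','w3.png'); print(im['obs']['ee_pos'])
E
```

```text
[0.51807189 0.1959609  0.31288025]
```

View pics/w3.png

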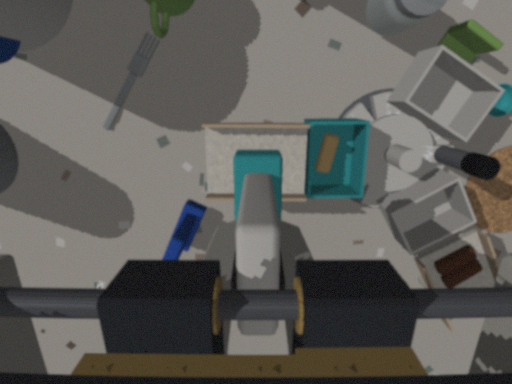

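Rusk lies in the tray (326,153) and the deck is empty. Next, park the pusher on the mat, already turned for the right deck.

Call:
send_rows([
  [1.7,-5.3,0,0,0,-1.5,0.95],
  [3.4,-10.6,0,0,0,-3,0.95],
  [5,-15.9,0,0,0,-4.5,0.95],
  [6.7,-21.2,0,0,0,-6,0.95],
  [8.4,-26.5,0,0,0,-7.5,0.95],
  [10.1,-31.8,0,0,0,-9,0.95],
  [11.7,-37.1,0,0,0,-10.5,0.95],
  [13.4,-42.4,0,0,0,-12,0.95],
])

```text
t: 15.3
ee_pos: [0.6511, -0.2324, 0.3073]
eef_rot: [0.957, -0.291, -0.001, 0.0]
force: [0.6, 0.3, -1.5]
width: 0.0203
grip_force: 40.0
```

Call:
send_rows([
  [0,0,0,0,0,0,0.95],
  [0,0,-5,0,0,0,0.95],
  [0,0,-10,0,0,0,0.95],
  [0,0,-15,0,0,0,0.95],
  [0,0,-19,0,0,0,0.95],
  [0,0,-22,0,0,0,0.95],
  [0,0,-23.2,0,0,0,0.95],
  [0,0,-23.2,0,0,0,0.95],
])

```text
t: 16.3
ee_pos: [0.6508, -0.2294, 0.0758]
eef_rot: [0.958, -0.288, -0.001, -0.0]
force: [1.1, 0.2, -1.6]
width: 0.0202
grip_force: 40.0
```

Call:
send_rows([
  [0,0,-0.3,0,0,0,0.95],
  [0,0,-0.5,0,0,0,0.95],
  [0,0,-0.6,0,0,0,0.95],
  [0,0,-0.7,0,0,0,0.95],
  [0,0,-0.7,0,0,0,0.95],
  [0,0,-0.7,0,0,0,0.3],
  [0,0,-0.7,0,0,0,0],
  [0,0,-0.7,0,0,0,-0.3],
])

```text
t: 17.3
ee_pos: [0.6515, -0.2298, 0.0694]
eef_rot: [0.958, -0.288, -0.0, -0.0]
force: [-0.3, -0.4, 0.2]
width: 0.0452
grip_force: 0.0
```

Call:
send_rows([
  [0,0,0,0,0,0,-0.3],
  [0,0,4,0,0,0,-0.3],
  [0,0,9,0,0,0,-0.3],
  [0,0,14,0,0,0,-0.3],
  [0,0,18,0,0,0,-0.3],
  [0,4,18,0,0,0,-0.3],
  [0,10,18,0,0,0,-0.3],
  [-0.7,16.7,18,0,0,0,0],
])

```text
t: 18.3
ee_pos: [0.645, -0.0664, 0.2495]
eef_rot: [0.957, -0.289, 0.0, -0.0]
force: [0.3, 1.1, 0.5]
width: 0.0544
grip_force: 0.0
```

```bash
python3 - <<'E'
from h import *
im=grab('top'); C=cloud(im);H=C[...,2]; print(bot.get_obs()['ee_pos'],bot.get_obs()['joints'])
box=(C[...,0]>.3)&(C[...,0]<.85)&(abs(C[...,1])<.45)
reg(C,box&(H>.112)&(H<.14),'hi',30)
E
```

```text
[ 0.64440905 -0.05801409  0.24986626] [-0.17147344  0.2476057   1.29977018  0.00422703  1.59499405  1.97957382]
hi px [163. 114.] n 157 mean [0.7768 0.258  0.1205] rect [777.9 258.5] [58.2 20.2] 54.8
hi px [281. 164.] n 117 mean [ 0.6425 -0.0612  0.1319] rect [643.7 -61.8] [28.2 28.2] 38.4
hi px [158. 276.] n 213 mean [0.3485 0.2427 0.1198] rect [347.9 243.7] [59.8 21.5] 1.8
```

Call:
send_rows([
  [0,0,-4,0,0,0,0],
  [0,0,-9,0,0,0,0],
  [0,0,-13,0,0,0,0],
  [0,0,-15,0,0,0,0],
  [0,0,-15.2,0,0,0,0],
  [0,0,-15.2,0,0,0,0.8],
  [0,0,-15.2,0,0,0,0.9],
  [0,0,-15.2,0,0,0,0.9],
], grip_force=35)

```text
t: 19.35
ee_pos: [0.6478, -0.0657, 0.1001]
eef_rot: [0.958, -0.288, 0.003, -0.002]
force: [7.1, 9.1, -4.1]
width: 0.0291
grip_force: 35.0
```

Call:
send_rows([
  [0,0,0,0,0,0,0.9],
  [0,0,0,0,0,0,0.9],
  [0,0,0.4,0,0,0,0.9],
  [0,0,0.8,0,0,0,0.9],
  [0,0,1.2,0,0,0,0.9],
  [0,0,1.6,0,0,0,0.9],
  [0,0,1.6,0,0,0,0.9],
  [0,0,1.6,0,0,0,0.9],
])

```text
t: 20.35
ee_pos: [0.6444, -0.0671, 0.1132]
eef_rot: [0.958, -0.288, -0.001, -0.0]
force: [-1.3, 5.5, -7.5]
width: 0.0296
grip_force: 35.0
```

```bash
python3 - <<'E'
from h import *
im=grab('top'); o=bot.get_obs(); print(o['ee_pos'],o['force'],o['qvel'])
im=grab('top'); o=bot.get_obs(); print(o['ee_pos'],o['force'])
E
```

```text
[ 0.64440507 -0.06709436  0.11312709] [-1.35649302  5.22596393 -8.42360277] [ 0.0006902   0.00242648 -0.00244692  0.00104443  0.00017958  0.00030434]
[ 0.64441151 -0.06712972  0.11310946] [-1.98773736  4.45400156 -7.31806582]
```

Call:
send_rows([
  [0.85,0.49,0,0,0,0,0.9],
  [1.63,1.09,0,0,0,0,0.9],
  [2.32,1.78,0,0,0,0,0.9],
  [2.92,2.56,0,0,0,0,0.9],
  [3.41,3.41,0,0,0,0,0.9],
  [3.79,4.31,0,0,0,0,0.9],
  [4.04,5.26,0,0,0,0,0.9],
  [4.17,6.23,0,0,0,0,0.9],
])

```text
t: 21.45
ee_pos: [0.6898, -0.0052, 0.1153]
eef_rot: [0.958, -0.288, 0.003, -0.001]
force: [9.6, -2.1, -8.6]
width: 0.0296
grip_force: 35.0
```

Call:
send_rows([
  [0,0.98,0,0,0,0,0.9],
  [-0.12,1.96,0,0,0,0,0.9],
  [-0.38,2.9,0,0,0,0,0.9],
  [-0.75,3.81,0,0,0,0,0.9],
  [-1.24,4.66,0,0,0,0,0.9],
  [-1.84,5.44,0,0,0,0,0.9],
  [-2.53,6.13,0,0,0,0,0.9],
  [-3.31,6.73,0,0,0,0,0.9],
])

```text
t: 22.45
ee_pos: [0.6559, 0.0655, 0.1152]
eef_rot: [0.958, -0.288, 0.002, -0.003]
force: [7.4, 9.7, -8.3]
width: 0.0295
grip_force: 35.0
```

Call:
send_rows([
  [0,0,0,0,0,0,0.9],
  [0,0,0,0,0,0,0.9],
  [0,0,0,0,0,0,0.9],
  [0,0,0,0,0,0,0.9],
  [0,0,-0.3,0,0,0,0.9],
  [0,0,-0.6,0,0,0,0.9],
  [0,0,-0.8,0,0,0,0.9],
  [0,0,-0.8,0,0,0,0.9],
])

```text
t: 23.45
ee_pos: [0.656, 0.0654, 0.1072]
eef_rot: [0.958, -0.288, 0.002, -0.003]
force: [6.1, 9.6, -6.3]
width: 0.0292
grip_force: 35.0
```

```bash
python3 - <<'E'
from h import *
im=grab('top'); C=cloud(im);H=C[...,2]; o=bot.get_obs(); print(o['ee_pos'],o['force'])
hsv=cv2.cvtColor(im['frame'],cv2.COLOR_RGB2HSV)
tq=(hsv[...,0]>80)&(hsv[...,0]<98)&(hsv[...,1]>120)&(H>.072)&(H<.086)
reg(C,tq,'rim',30)
E
```

```text
[0.65600364 0.06536173 0.10725513] [ 7.38980663  9.58826649 -7.25986591]
rim px [286. 199.] n 197 mean [ 0.5587 -0.0797  0.0803] rect [556.8 -78.8] [ 78.3 108.3] 57.6
```

Call:
send_rows([
  [0,0,-0.2,0,0,0,0.9],
  [0,0,-0.4,0,0,0,0.9],
  [0,0,-0.6,0,0,0,0.9],
  [0,0,-0.8,0,0,0,0.9],
  [0,0,-0.8,0,0,0,0.9],
  [0,0,-0.8,0,0,0,0],
  [0,0,-0.8,0,0,0,0],
  [0,0,-0.8,0,0,0,0],
])

```text
t: 24.5
ee_pos: [0.6543, 0.0621, 0.0986]
eef_rot: [0.958, -0.288, 0.001, -0.0]
force: [0.5, 0.6, 0.5]
width: 0.0461
grip_force: 0.0
```

Call:
send_rows([
  [0,0,3,0,0,0,0],
  [0,0,8,0,0,0,0],
  [0,-2,13,0,0,0,0],
  [0,-7,18,0,0,0,0],
  [0,-13,18,0,0,0,-0.3],
  [0,-19,18,0,0,0,-0.3],
  [0,-24,18,0,0,0,-0.3],
  [-0.3,-28,18,0,0,0,-0.3],
])

```text
t: 25.5
ee_pos: [0.6502, -0.2207, 0.2779]
eef_rot: [0.957, -0.289, 0.0, 0.0]
force: [1.0, 0.1, 0.2]
width: 0.0607
grip_force: 0.0
```

Call:
send_rows([
  [0,0,0,0,0,0,-0.3],
  [0,0,0,0,0,0,-0.3],
  [0,0,0,0,0,0,-0.3],
  [0,0,0,0,0,0,-0.3],
  [0,0,0,0,0,0,-0.3],
  [0,0,0,0,0,0,-0.3],
  [0,0,0,0,0,0,-0.3],
  [0,0,0,0,0,0,-0.3],
])

```text
t: 26.5
ee_pos: [0.6506, -0.2181, 0.2776]
eef_rot: [0.958, -0.288, -0.0, -0.0]
force: [0.5, -0.6, -0.5]
width: 0.0605
grip_force: 0.0
```

```bash
python3 - <<'E'
from h import *
for n in('top','wrist'):
    im=grab(n,n+'4.png'); C=cloud(im);H=C[...,2]; o=im['obs']
    hsv=cv2.cvtColor(im['frame'],cv2.COLOR_RGB2HSV)
    box=(C[...,0]>.3)&(C[...,0]<.85)&(abs(C[...,1])<.45)
    reg(C,box&(H>.112)&(H<.15),n+'hi',30)
    tq=(hsv[...,0]>80)&(hsv[...,0]<98)&(hsv[...,1]>120)
    reg(C,tq&(H>.072)&(H<.086),'rim',30); reg(C,tq&(H>.02)&(H<.034),'foot',50)
print(o['ee_pos'],o['eef_rot'],o['force'])
E
```

```text
tophi px [163. 114.] n 159 mean [0.7768 0.2581 0.1202] rect [778.3 258.7] [59.4 21.3] 54.7
tophi px [231. 160.] n 118 mean [0.6489 0.0676 0.1315] rect [649.7  67.9] [29.  27.2] 85.8
tophi px [158. 276.] n 211 mean [0.3486 0.2427 0.1198] rect [348.  244.1] [59.9 22.2] 1.3
rim px [292. 186.] n 100 mean [ 0.5944 -0.096   0.0803] rect [578.  -92.6] [78.6 56.6] 58.5
rim px [278. 212.] n 99 mean [ 0.5236 -0.0586  0.0804] rect [539.9 -67.7] [78.1 69.3] 57.3
foot px [315. 117.] n 69 mean [ 0.8177 -0.1701  0.0223] rect [ 817.  -169.4] [13.6 66.8] 43.5
foot px [284. 201.] n 638 mean [ 0.5615 -0.0804  0.0273] rect [559.9 -81.1] [71.9 93.6] 57.1
wristhi px [266. 163.] n 927 mean [ 0.6559 -0.2305  0.1209] rect [ 654.8 -230.1] [19.6 58.7] 56.4
rim px [231. 252.] n 296 mean [ 0.5679 -0.1178  0.0778] rect [ 554.7 -116.1] [36.4 95.3] 80.7
foot px [261. 136.] n 377 mean [ 0.6727 -0.2363  0.0273] rect [ 654.1 -230.2] [32.2 80.8] 56.2
foot px [221. 267.] n 764 mean [ 0.533  -0.0665  0.0255] rect [547.4 -68.3] [63.1 74.4] 56.6
[ 0.65059926 -0.21808832  0.2775687 ] [ 9.57544879e-01 -2.88284236e-01 -6.01915792e-05 -4.36490206e-06] [ 0.61362005  0.14267489 -0.23684186]
```

View pics/wrist4.png

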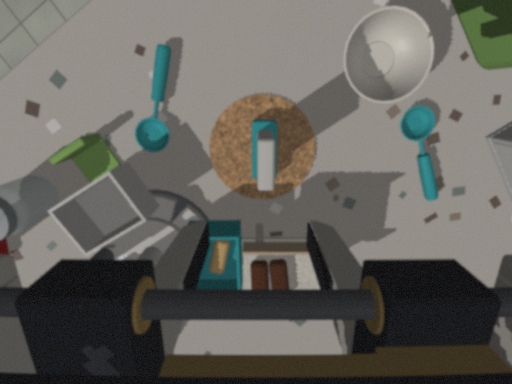

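Pin home (knob 0.1315); pusher still on the mat as I left it, at (265,160). Regrasping.

Call:
send_rows([
  [0.2,-1.2,-3,0,0,0,-0.3],
  [0.2,-1.2,-8,0,0,0,-0.3],
  [0.2,-1.2,-13,0,0,0,-0.3],
  [0.2,-1.2,-18,0,0,0,-0.3],
  [0.2,-1.2,-20.8,0,0,0,-0.3],
  [0.2,-1.2,-20.8,0,0,0,-0.3],
  [0.2,-1.2,-20.8,0,0,0,0.8],
  [0.2,-1.2,-20.8,0,0,0,0.95],
], grip_force=40)

```text
t: 27.6
ee_pos: [0.6542, -0.2308, 0.0725]
eef_rot: [0.958, -0.288, 0.002, 0.0]
force: [0.3, 0.6, -0.0]
width: 0.0449
grip_force: 0.0
```

Call:
send_rows([
  [0,0,0,0,0,0,0.95],
  [0,0,0,0,0,0,0.95],
  [0,0,0,0,0,0,0.95],
  [0,0,2,0,0,0,0.95],
  [0,0,6,0,0,0,0.95],
  [0,0,11,0,0,0,0.95],
  [0,0,15,0,0,0,0.95],
  [0,0,15,0,0,0,0.95],
])

```text
t: 28.6
ee_pos: [0.6551, -0.231, 0.2265]
eef_rot: [0.958, -0.288, 0.005, 0.001]
force: [-0.4, -0.1, -2.3]
width: 0.0196
grip_force: 40.0
```

Call:
send_rows([
  [-2.5,0.3,0,0,0,0,0.95],
  [-5.5,0.7,0,0,0,0,0.95],
  [-9,1.1,0,0,0,0,0.95],
  [-12.5,1.6,0,0,0,0,0.95],
  [-16,2.1,0,0,0,0,0.95],
  [-18.6,2.4,-0.5,0,0,0,0.95],
  [-18.6,2.4,-0.8,0,0,0,0.95],
  [-18.6,2.4,-0.8,0,0,0,0.95],
])

```text
t: 29.6
ee_pos: [0.4666, -0.2059, 0.2109]
eef_rot: [0.958, -0.288, -0.0, -0.0]
force: [0.2, -0.1, -1.6]
width: 0.02
grip_force: 40.0
```

```bash
python3 - <<'E'
from h import *
im=grab('wrist','w5.png'); C=cloud(im);H=C[...,2]; o=im['obs']
print(o['ee_pos'],o['eef_rot'])
hsv=cv2.cvtColor(im['frame'],cv2.COLOR_RGB2HSV)
# inward radial direction angle 56.2; lateral n at -33.8 (tool x)
a=np.radians(-33.8); L=lambda q:q[:,0]*np.cos(a)+q[:,1]*np.sin(a); Rr=lambda q:q[:,0]*-np.sin(a)+q[:,1]*np.cos(a)
q=C[(hsv[...,0]>80)&(hsv[...,0]<98)&(hsv[...,1]>120)&(H>.12)&(H<.2)]*1000
print('z',np.percentile(q[:,2],[50,90,99])); q=q[q[:,2]>np.percentile(q[:,2],50)-4]
print('lat',np.percentile(L(q),[50,97,99,100]),'rad',np.percentile(Rr(q),[1,99]))
for lo in range(int(L(q).max())-40,int(L(q).max()),8):
    s=(L(q)>lo)&(L(q)<lo+8); print(lo,Rr(q[s]).min(),Rr(q[s]).max())
q=C[(H>.104)&(H<.115)]*1000; l=L(q); t=L(o['ee_pos'][None]*1000)[0]; print('tcp',t)
for lo,hi in((t+30,t+65),(t-65,t-30)):
    s=(l>lo)&(l<hi); print('wall',s.sum(),np.percentile(l[s],[5,50,95]) if s.any() else 0)
print('deck z',np.median(H[(H>.08)&(H<.097)]))
reg(C,(H>.104)&(H<.115),'w',150)
E
```

```text
[ 0.46663973 -0.20585188  0.21085804] [ 9.57543600e-01 -2.88288091e-01 -4.42189685e-04 -1.87346284e-04]
z [168.19350981 169.1151036  169.8712016 ]
lat [535.12743966 544.72531695 544.99207198 545.23253558] rad [ 73.26730268 106.93408837]
505 73.84084008799948 106.9565581273574
513 73.3130562976956 106.89716122191504
521 72.93239113574194 106.72314124469077
529 72.9108253027442 106.61590040546952
537 73.17872187805474 107.12417239689094
tcp 502.28486952290234
wall 735 [551.67871854 554.22477407 556.19567101]
wall 402 [456.44006988 459.19318654 460.4090335 ]
deck z 0.08862331651934344
w px [208. 132.] n 732 mean [ 0.5351 -0.1965  0.1086] rect [ 535.1 -196.5] [134.    4.5] 56.8
w px [181. 229.] n 402 mean [ 0.4739 -0.1169  0.1078] rect [ 473.  -117.3] [70.  5.] 56.3
```

View pics/w5.png

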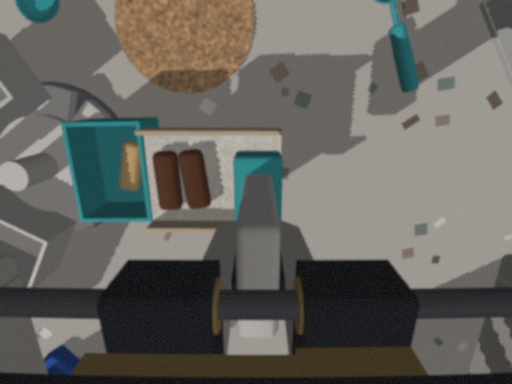

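Foot is 3 mm off the channel middle; correcting, then lowering and sweeping.

Call:
send_rows([
  [0.27,-0.18,0,0,0,0,0.95],
  [0.27,-0.18,-1.5,0,0,0,0.95],
  [0.27,-0.18,-3.5,0,0,0,0.95],
  [0.27,-0.18,-4.9,0,0,0,0.95],
  [0.27,-0.18,-5.2,0,0,0,0.95],
  [0.5,0.2,-5.2,0,0,0,0.95],
  [0.8,0.6,-5.2,0,0,0,0.95],
  [1.1,1.05,-5.2,0,0,0,0.95],
])

```text
t: 30.65
ee_pos: [0.4783, -0.1954, 0.1604]
eef_rot: [0.958, -0.288, 0.001, 0.0]
force: [-0.1, 0.3, -2.0]
width: 0.0202
grip_force: 40.0
```

Call:
send_rows([
  [0.4,0.6,0,0,0,0,0.95],
  [0.8,1.2,0,0,0,0,0.95],
  [1.2,1.8,0,0,0,0,0.95],
  [1.6,2.4,0,0,0,0,0.95],
  [2.0,3.0,0,0,0,0,0.95],
  [2.4,3.6,0,0,0,0,0.95],
  [2.8,4.2,0,0,0,0,0.95],
  [3.2,4.8,0,0,0,0,0.95],
])

```text
t: 31.65
ee_pos: [0.5099, -0.1471, 0.1596]
eef_rot: [0.958, -0.288, -0.0, -0.0]
force: [0.0, 0.2, -2.2]
width: 0.02
grip_force: 40.0
```

Call:
send_rows([
  [0.4,0.6,0,0,0,0,0.95],
  [0.8,1.2,0,0,0,0,0.95],
  [1.2,1.8,0,0,0,0,0.95],
  [1.6,2.4,0,0,0,0,0.95],
  [2.0,3.0,0,0,0,0,0.95],
  [2.4,3.65,0,0,0,0,0.95],
  [2.4,3.65,0,0,0,0,0.95],
  [2.4,3.65,0,0,0,0,0.95],
])

```text
t: 32.65
ee_pos: [0.5336, -0.1111, 0.1596]
eef_rot: [0.958, -0.288, -0.0, 0.0]
force: [-0.2, 0.1, -1.9]
width: 0.0198
grip_force: 40.0
```

Call:
send_rows([
  [0,0,1,0,0,0,0.95],
  [0,0,3,0,0,0,0.95],
  [-1,-1.5,6,0,0,0,0.95],
  [-2,-3,10,0,0,0,0.95],
  [-4,-6,14,0,0,0,0.95],
  [-4,-6,15,0,0,0,0.95],
  [-4,-6,15,0,0,0,0.95],
  [-4,-6,15,0,0,0,0.95],
])

```text
t: 33.65
ee_pos: [0.4934, -0.1702, 0.3083]
eef_rot: [0.958, -0.288, -0.001, -0.0]
force: [-0.0, 0.1, -2.3]
width: 0.02
grip_force: 40.0
```

```bash
python3 - <<'E'
from h import *
im=grab('wrist','w6.png'); print(im['obs']['ee_pos'],im['obs']['joints'])
C=cloud(im);H=C[...,2]
hsv=cv2.cvtColor(im['frame'],cv2.COLOR_RGB2HSV)
m=(hsv[...,0]<22)&(hsv[...,1]>100)&(H>.02)&(H<.11)
reg(C,m,'rusk',40)
E
```

```text
[ 0.49343212 -0.17022522  0.30834318] [-4.30643110e-01 -9.92974298e-02  1.55848839e+00  2.73642384e-04
  1.68448213e+00  1.72424470e+00]
rusk px [183. 151.] n 868 mean [ 0.5584 -0.0821  0.0491] rect [555.4 -82.4] [41.5 56.4] 57.5
```

View pics/w6.png

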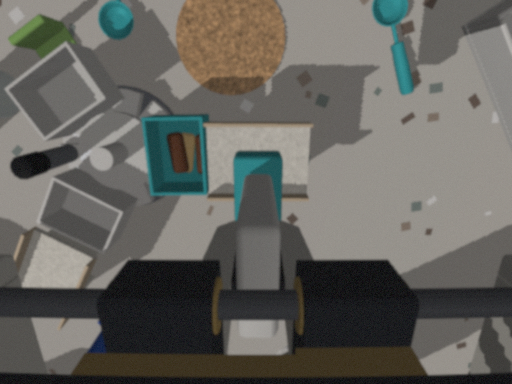

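All three rusks are in the tray ((177,152), (188,152), and one leaning at (198,155)). Checking heights while returning the pusher to the mat.

```bash
python3 - <<'E'
from h import *
im=load('wrist'); C=cloud(im)
for u,v in((170,152),(177,152),(184,152),(189,152),(194,155),(197,155),(200,155),(205,155)): print(u,np.round(C[v,u],3))
E
```

```text
170 [ 0.568 -0.067  0.053]
177 [ 0.563 -0.075  0.053]
184 [ 0.557 -0.083  0.052]
189 [ 0.565 -0.216  0.473]
194 [ 0.544 -0.084  0.024]
197 [ 0.543 -0.094  0.045]
200 [ 0.541 -0.099  0.048]
205 [ 0.538 -0.11   0.07 ]
```

Call:
send_rows([
  [2,-0.8,0,0,0,0,0.95],
  [5,-1.9,0,0,0,0,0.95],
  [8,-3,0,0,0,0,0.95],
  [11,-4.1,0,0,0,0,0.95],
  [14,-5.2,0,0,0,0,0.95],
  [15.8,-5.8,-3,0,0,0,0.95],
  [15.8,-5.8,-8,0,0,0,0.95],
  [15.8,-5.8,-13,0,0,0,0.95],
])

```text
t: 34.7
ee_pos: [0.6514, -0.2279, 0.1762]
eef_rot: [0.958, -0.288, -0.001, -0.0]
force: [0.5, -0.2, -2.8]
width: 0.0198
grip_force: 40.0
```

Call:
send_rows([
  [0,0,-4,0,0,0,0.95],
  [0,0,-7,0,0,0,0.95],
  [0,0,-9,0,0,0,0.95],
  [0,0,-9.8,0,0,0,0.95],
  [0,0,-10,0,0,0,0.95],
  [0,0,-10,0,0,0,0.95],
  [0,0,-10,0,0,0,0.95],
  [0,0,-10,0,0,0,0.95],
])

```text
t: 35.7
ee_pos: [0.6521, -0.2293, 0.0806]
eef_rot: [0.958, -0.288, 0.001, 0.0]
force: [0.3, -0.6, -2.2]
width: 0.0201
grip_force: 40.0
```

Call:
send_rows([
  [0,0,-0.4,0,0,0,0.95],
  [0,0,-0.7,0,0,0,0.95],
  [0,0,-0.8,0,0,0,0.95],
  [0,0,-0.9,0,0,0,0.95],
  [0,0,-1.0,0,0,0,0.95],
  [0,0,-1.0,0,0,0,0.95],
  [0,0,-1.0,0,0,0,0.95],
  [0,0,-1.0,0,0,0,0.95],
])

```text
t: 36.7
ee_pos: [0.6519, -0.2292, 0.0701]
eef_rot: [0.958, -0.288, 0.0, 0.0]
force: [-1.5, 0.8, 2.6]
width: 0.0195
grip_force: 40.0
```

Call:
send_rows([
  [0,0,0,0,0,0,0.4],
  [0,0,0,0,0,0,0],
  [0,0,0,0,0,0,-0.3],
  [0,0,0,0,0,0,-0.3],
  [0,0,4,0,0,0,-0.3],
  [0,0,9,0,0,0,-0.3],
  [0,0,14,0,0,0,-0.3],
  [0,0,18,0,0,0,-0.3],
])

```text
t: 37.7
ee_pos: [0.652, -0.2292, 0.2525]
eef_rot: [0.958, -0.288, 0.001, 0.0]
force: [0.7, -1.1, -0.5]
width: 0.0606
grip_force: 0.0
```

Call:
send_rows([
  [0,4,0,0,0,0,0],
  [0,9,0,0,0,0,0],
  [0,15,0,0,0,0,0],
  [0,20,0,0,0,0,0],
  [-0.1,25,0,0,0,0,0],
  [-0.1,28,0,0,0,0,0],
  [-0.1,29.6,0,0,0,0,0],
  [-0.1,29.6,0,0,0,0,0],
])

```text
t: 38.7
ee_pos: [0.6507, 0.0674, 0.2496]
eef_rot: [0.958, -0.288, 0.0, 0.0]
force: [0.0, 0.6, -0.9]
width: 0.0467
grip_force: 0.0
```

Call:
send_rows([
  [0,0,0,0,0,0,0],
  [0,0,-4,0,0,0,0],
  [0,0,-9,0,0,0,0],
  [0,0,-13,0,0,0,0],
  [0,0,-14.5,0,0,0,0],
  [0,0,-14.8,0,0,0,0],
  [0,0,-14.8,0,0,0,0],
  [0,0,-14.8,0,0,0,0],
])

```text
t: 39.7
ee_pos: [0.6521, 0.0669, 0.104]
eef_rot: [0.958, -0.288, 0.002, -0.001]
force: [0.3, 0.4, -0.3]
width: 0.0463
grip_force: 0.0
```

Call:
send_rows([
  [0,0,-0.4,0,0,0,0],
  [0,0,-0.4,0,0,0,0.8],
  [0,0,-0.4,0,0,0,0.9],
  [0,0,-0.4,0,0,0,0.9],
  [0,0,-0.4,0,0,0,0.9],
  [0,0,0.2,0,0,0,0.9],
  [0,0,0.8,0,0,0,0.9],
  [0,0,1.2,0,0,0,0.9],
], grip_force=35)

```text
t: 40.7
ee_pos: [0.6511, 0.069, 0.1131]
eef_rot: [0.958, -0.288, 0.0, -0.001]
force: [6.8, 8.1, -8.4]
width: 0.0296
grip_force: 34.9
```

Call:
send_rows([
  [-0.85,0.49,0,0,0,0,0.9],
  [-1.75,0.87,0,0,0,0,0.9],
  [-2.7,1.12,0,0,0,0,0.9],
  [-3.67,1.25,0,0,0,0,0.9],
  [-4.65,1.25,0,0,0,0,0.9],
  [-5.63,1.13,0,0,0,0,0.9],
  [-6.57,0.87,0,0,0,0,0.9],
  [-7.48,0.5,0,0,0,0,0.9],
])

```text
t: 41.7
ee_pos: [0.5748, 0.0717, 0.1133]
eef_rot: [0.958, -0.288, -0.0, 0.0]
force: [0.3, 1.9, -8.5]
width: 0.0299
grip_force: 34.9
```

Call:
send_rows([
  [-0.85,-0.49,0,0,0,0,0.9],
  [-1.63,-1.09,0,0,0,0,0.9],
  [-2.32,-1.78,0,0,0,0,0.9],
  [-2.92,-2.56,0,0,0,0,0.9],
  [-3.41,-3.41,0,0,0,0,0.9],
  [-3.79,-4.31,0,0,0,0,0.9],
  [-4.04,-5.26,0,0,0,0,0.9],
  [-4.17,-6.23,0,0,0,0,0.9],
])

```text
t: 42.7
ee_pos: [0.5355, 0.009, 0.1145]
eef_rot: [0.958, -0.288, 0.002, -0.001]
force: [8.3, 0.9, -9.2]
width: 0.0297
grip_force: 34.9
```

Call:
send_rows([
  [0,0,0,0,0,0,0.9],
  [0,0,0,0,0,0,0.9],
  [0,0,0,0,0,0,0.9],
  [0,0,-0.3,0,0,0,0.9],
  [0,0,-0.6,0,0,0,0.9],
  [0,0,-0.8,0,0,0,0.9],
  [0,0,-0.8,0,0,0,0.9],
  [0,0,-0.8,0,0,0,0.9],
])

```text
t: 43.7
ee_pos: [0.5358, 0.0092, 0.1069]
eef_rot: [0.958, -0.288, 0.002, -0.001]
force: [5.9, -0.7, -5.9]
width: 0.0296
grip_force: 35.0
```

```bash
python3 - <<'E'
from h import *
im=grab('top'); C=cloud(im);H=C[...,2]; o=bot.get_obs(); print(o['ee_pos'],o['force'],o['width'])
hsv=cv2.cvtColor(im['frame'],cv2.COLOR_RGB2HSV)
tq=(hsv[...,0]>80)&(hsv[...,0]<98)&(hsv[...,1]>120)&(H>.072)&(H<.086)
reg(C,tq,'rim',30)
E
```

```text
[0.53582862 0.0092323  0.1069038 ] [ 5.43219094 -0.6228932  -6.40714447] 0.029527077029243818
rim px [257. 134.] n 133 mean [0.7401 0.0013 0.0798] rect [727.6   0.8] [108.1  50.6] 85.1
```

Call:
send_rows([
  [0,0,-0.2,0,0,0,0.9],
  [0,0,-0.4,0,0,0,0.9],
  [0,0,-0.6,0,0,0,0.9],
  [0,0,-0.8,0,0,0,0.9],
  [0,0,-0.8,0,0,0,0.9],
  [0,0,-0.8,0,0,0,0],
  [0,0,-0.8,0,0,0,0],
  [0,0,-0.8,0,0,0,0],
])

```text
t: 44.75
ee_pos: [0.5344, 0.0094, 0.0981]
eef_rot: [0.958, -0.288, 0.0, -0.0]
force: [0.5, 1.0, -0.1]
width: 0.0466
grip_force: 0.0
```

Call:
send_rows([
  [0,0,4,0,0,0,0],
  [0,0,9,0,0,0,0],
  [0,0,14,0,0,0,0],
  [-3,0,18,0,0,0,0],
  [-7,0,20,0,0,0,0],
  [-10,0,20,0,0,0,0],
  [-12,0,20,0,0,0,0],
  [-12,0,20,0,0,0,0],
])

```text
t: 45.75
ee_pos: [0.4137, 0.0096, 0.2983]
eef_rot: [0.958, -0.288, 0.001, -0.0]
force: [0.1, -0.1, 0.3]
width: 0.0467
grip_force: 0.0
```

```bash
python3 - <<'E'
from h import *
for n in('top','scene'):
    im=grab(n); C=cloud(im);H=C[...,2]
    hsv=cv2.cvtColor(im['frame'],cv2.COLOR_RGB2HSV)
    box=(C[...,0]>.3)&(C[...,0]<.88)&(abs(C[...,1])<.45)
    reg(C,box&(H>.112)&(H<.15),n+'hi',30)
    tq=(hsv[...,0]>80)&(hsv[...,0]<98)&(hsv[...,1]>120)
    reg(C,tq&(H>.072)&(H<.086),'rim',30)
    cv2.imwrite(f'pics/{n}5.png',cv2.cvtColor(cv2.resize(im['frame'],(800,600)),cv2.COLOR_RGB2BGR))
E
python3 -c "
import cv2,numpy as np
a=cv2.imread('pics/top5.png')[100:440,100:700];b=cv2.imread('pics/scene5.png')[200:460,200:650]
a=cv2.resize(a,(600,340));b=cv2.resize(b,(450,260));c=np.zeros((600,600,3),np.uint8);c[:340]=a;c[340:,:450]=b
cv2.imwrite('pics/fin.png',c)"
```

```text
tophi px [163. 114.] n 159 mean [0.7767 0.2579 0.1199] rect [778.5 258.4] [59.9 22. ] 55.6
tophi px [344. 152.] n 158 mean [ 0.6829 -0.2311  0.1239] rect [ 684.6 -232.1] [20.3 59.4] 60.3
tophi px [158. 276.] n 210 mean [0.3488 0.2427 0.1199] rect [347.9 243.5] [59.9 21.9] 1.8
rim px [257. 144.] n 238 mean [7.098e-01 1.000e-04 7.990e-02] rect [ 7.105e+02 -2.000e-01] [107.  82.] 87.7
scenehi px [243. 126.] n 73 mean [0.3535 0.2408 0.1169] rect [351.  242.3] [61.9 21. ] 4.0
scenehi px [372. 162.] n 106 mean [0.7815 0.2561 0.1175] rect [780.9 258.4] [58.9 22.3] 56.4
scenehi px [253. 174.] n 116 mean [0.5427 0.0042 0.1258] rect [541.4   7.5] [27.7 27.1] 83.0
scenehi px [252. 250.] n 238 mean [ 0.6909 -0.2359  0.1206] rect [ 687.6 -232.5] [19.6 61.5] 55.6
rim px [309. 214.] n 290 mean [ 0.7154 -0.0072  0.0771] rect [7.146e+02 5.000e-01] [110.6  80.1] 87.2
```

View pics/fin.png

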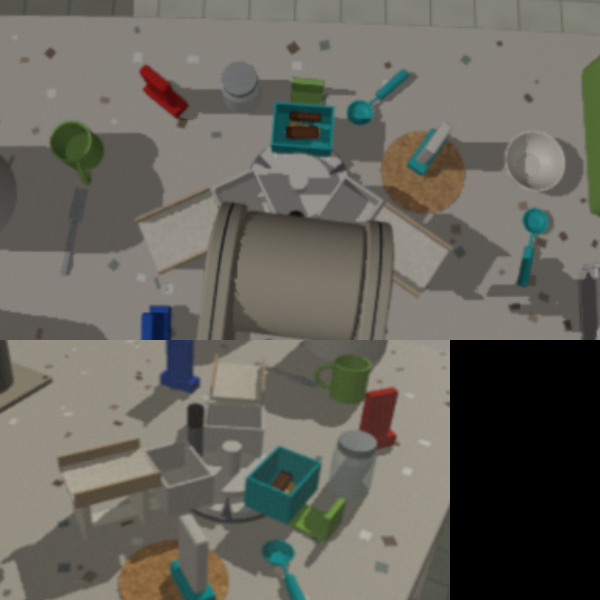

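Tray is at the serving side with all rusks in it. The pusher was knocked to about (0.685,-0.232), 33 mm from the mat centre and upright; I'll recentre it for margin. First I'll check the pin with the arm out of the way.

Call:
send_rows([
  [2,-3,0,0,0,0,-0.3],
  [6,-7,0,0,0,0,-0.3],
  [10,-11,0,0,0,0,-0.3],
  [14,-15,0,0,0,0,-0.3],
  [18,-19,0,0,0,0,-0.3],
  [22,-22,0,0,0,0,-0.3],
  [25,-23,0,0,0,0,-0.3],
  [27,-24,0,0,0,0,-0.3],
])

```text
t: 46.85
ee_pos: [0.6857, -0.2312, 0.2951]
eef_rot: [0.957, -0.288, -0.001, -0.0]
force: [0.6, 0.3, 0.2]
width: 0.0603
grip_force: 0.0
```

Call:
send_rows([
  [0,0,0,0,0,0,-0.3],
  [0,0,0,0,0,0,-0.3],
  [0,0,0,0,0,0,-0.3],
  [0,0,0,0,0,0,-0.3],
  [0,0,0,0,0,0,-0.3],
  [0,0,0,0,0,0,-0.3],
  [0,0,0,0,0,0,-0.3],
  [0,0,0,0,0,0,-0.3],
])

```text
t: 47.85
ee_pos: [0.6841, -0.2304, 0.2976]
eef_rot: [0.958, -0.288, -0.0, -0.0]
force: [0.4, 0.5, -0.8]
width: 0.0605
grip_force: 0.0
```

```bash
python3 - <<'E'
from h import *
for n in('top','wrist'):
    im=grab(n); C=cloud(im);H=C[...,2]
    box=(C[...,0]>.45)&(C[...,0]<.88)&(C[...,1]>-.35)&(C[...,1]<.2)
    reg(C,box&(H>.112)&(H<.15),n+'hi',30)
print(im['obs']['ee_pos'],im['obs']['eef_rot'],im['obs']['joints'])
E
```

```text
tophi px [253. 205.] n 110 mean [0.5341 0.0088 0.1329] rect [534.9   8.3] [28.1 25.8] 1.4
wristhi px [258. 165.] n 790 mean [ 0.6892 -0.232   0.1211] rect [ 688.  -231.6] [18.9 58.8] 56.0
wristhi px [181. 340.] n 193 mean [0.5361 0.0015 0.1268] rect [532.8   4.8] [13.1 27.7] 35.8
[ 0.68413665 -0.23035066  0.29757927] [ 9.57557147e-01 -2.88243491e-01 -3.00588252e-05 -7.86211096e-06] [-3.95770812e-01  4.60056703e-01  9.52790983e-01  9.55548229e-06
  1.72880639e+00  1.75981095e+00]
```

Pin is home. Regrasp the pusher and set it back in the middle.

Call:
send_rows([
  [0.1,-0.1,-4,0,0,0,-0.3],
  [0.1,-0.1,-9,0,0,0,-0.3],
  [0.1,-0.1,-14,0,0,0,-0.3],
  [0.1,-0.1,-19,0,0,0,-0.3],
  [0.1,-0.1,-22,0,0,0,-0.3],
  [0.1,-0.1,-22.6,0,0,0,-0.3],
  [0.1,-0.1,-22.6,0,0,0,0.5],
  [0.1,-0.1,-22.6,0,0,0,0.95],
], grip_force=30)

```text
t: 48.95
ee_pos: [0.6867, -0.232, 0.0744]
eef_rot: [0.958, -0.288, 0.002, 0.0]
force: [0.4, 0.7, 1.4]
width: 0.0449
grip_force: 0.0
```

Call:
send_rows([
  [0,0,0,0,0,0,0.95],
  [0,0,0,0,0,0,0.95],
  [0,0,0,0,0,0,0.95],
  [0,0,0.5,0,0,0,0.95],
  [0,0,1,0,0,0,0.95],
  [-1.5,0.1,1,0,0,0,0.95],
  [-3.3,0.3,1,0,0,0,0.95],
  [-3.3,0.3,1,0,0,0,0.95],
])

```text
t: 49.95
ee_pos: [0.6513, -0.2282, 0.0816]
eef_rot: [0.958, -0.288, -0.0, -0.0]
force: [0.6, 0.1, -1.8]
width: 0.0198
grip_force: 30.0
```

Call:
send_rows([
  [0,0,0,0,0,0,0.95],
  [0,0,-0.5,0,0,0,0.95],
  [0,0,-0.8,0,0,0,0.95],
  [0,0,-0.9,0,0,0,0.95],
  [0,0,-1.0,0,0,0,0.95],
  [0,0,-1.0,0,0,0,0.95],
  [0,0,-1.0,0,0,0,0.95],
  [0,0,-1.0,0,0,0,0.95],
])

```text
t: 50.95
ee_pos: [0.6525, -0.2284, 0.0723]
eef_rot: [0.958, -0.288, 0.0, -0.0]
force: [-1.1, 1.8, 5.5]
width: 0.0197
grip_force: 30.0
```

Call:
send_rows([
  [0,0,0,0,0,0,0.4],
  [0,0,0,0,0,0,0],
  [0,0,0,0,0,0,-0.3],
  [0,0,0,0,0,0,-0.3],
  [0,0,4,0,0,0,-0.3],
  [0,0,9,0,0,0,-0.3],
  [0,0,14,0,0,0,-0.3],
  [0,0,19,0,0,0,-0.3],
])

```text
t: 51.95
ee_pos: [0.652, -0.2283, 0.2633]
eef_rot: [0.958, -0.288, 0.0, 0.0]
force: [0.3, -0.8, 0.6]
width: 0.0607
grip_force: 0.0
```

Call:
send_rows([
  [-3,-3,0,0,0,0,-0.3],
  [-7,-6,0,0,0,0,-0.3],
  [-11,-10,0,0,0,0,-0.3],
  [-15,-13,0,0,0,0,-0.3],
  [-19,-15,0,0,0,0,-0.3],
  [-22,-15,0,0,0,0,-0.3],
  [-22,-15,0,0,0,0,-0.3],
  [-22,-15,0,0,0,0,-0.3],
])

```text
t: 52.95
ee_pos: [0.4327, -0.3783, 0.2619]
eef_rot: [0.958, -0.288, 0.0, 0.0]
force: [0.7, 0.4, 1.7]
width: 0.0605
grip_force: 0.0
```

```bash
python3 - <<'E'
from h import *
im=grab('top','end.png'); C=cloud(im);H=C[...,2]
box=(C[...,0]>.45)&(C[...,0]<.88)&(C[...,1]>-.35)&(C[...,1]<.2)
reg(C,box&(H>.112)&(H<.15),'hi',30)
hsv=cv2.cvtColor(im['frame'],cv2.COLOR_RGB2HSV)
reg(C,(hsv[...,0]>80)&(hsv[...,0]<98)&(hsv[...,1]>120)&(H>.072)&(H<.086),'rim',30)
cv2.imwrite('pics/end.png',cv2.resize(cv2.imread('pics/end.png'),(800,600)))
E
```

```text
hi px [343. 164.] n 160 mean [ 0.6497 -0.2284  0.1235] rect [ 651.  -229.7] [20.  58.3] 58.1
hi px [253. 205.] n 111 mean [0.5343 0.0088 0.1325] rect [534.7   8.3] [27.6 25.8] 1.3
rim px [257. 144.] n 240 mean [0.7101 0.0008 0.0802] rect [7.108e+02 2.000e-01] [106.9  82.4] 87.2
```

View pics/end.png

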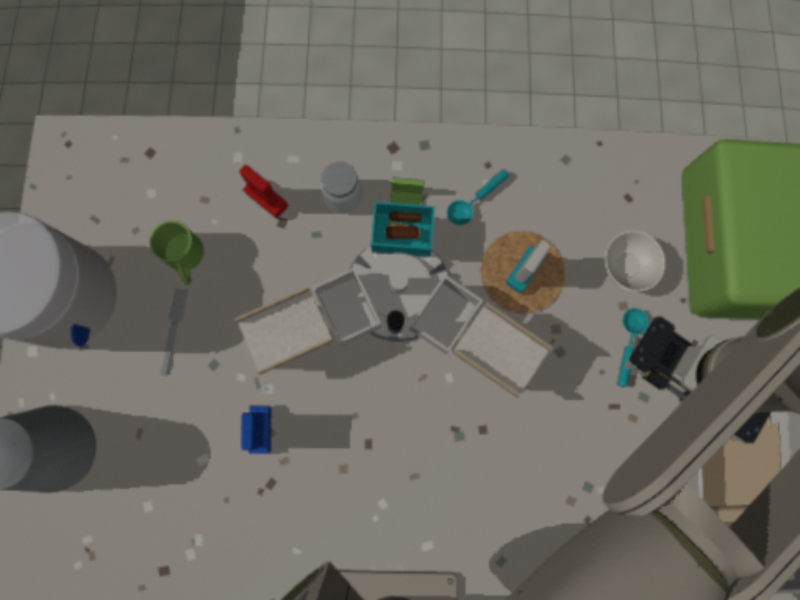

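Everything is in place: tray at (403,229) by the green tab, both decks empty, pusher upright mid-mat at (528,266), bystanders unmoved.

```bash
python3 -c "
from bench import bot
print(bot.sign_off())"
```

```text
the job is handed in; nothing more can be done
None
```

The job is handed in: the pale rusk (only one was present) and both cocoa rusks are in the turquoise tray, which is pinned at the serving side, and the pusher stands upright mid-mat (set back there after it was knocked about 33 mm aside); the sign-off gave no verdict.

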